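Set the bottle capper's ratchet head to the fourth notch and lock it

ROBOT

A 6-joint arm with a two-finger parallel gripper is mounted at the origin on the work surface. World frame = base frame: x ahead of the robot, y to its left, z up, the work surface at z = 0. Lengths are in m, angles in degrees, forces in N, time in s.
With the tool pointing down it reaches from about 0.275 to 0.75 m from the base axis. Payload 10.2 kg.
Tool frame: the origin (TCP) lies on the centre line of the jaws, within the pads' length; the fingertips stand 11 mm ahead of it and the grasp point (between the pads) lies 8 mm behind it; z points along the fingers, y is the direction in which the jaws open and shut (so a half turn about z gives the same grasp; the last joint's range is limited). The gripper opens to 85 mm and grips with 20 to 120 N. Pads are 22 mm wide; open, the fingers measure 114 mm over their backs; the gripper's body (76 mm by 85 mm) begins 54 mm behind the grasp point. The pads swing forward as they close: fully open they stand 13 mm farther back than shut.
Start: joints at [-12.8, 17.928, 85.812, -0, 76.261, -12.8], TCP at [0.525, -0, 0.242] pointing down, gripper open.
Joint ranges: [-168.41, 168.41], [-55.51, 124.54], [10.69, 146.95], [-70.63, 250.63], [1, 178], [-165.06, 165.06]. Speed limits (degrees/s): [136.94, 136.94, 172.46, 180, 180, 180].

INTERFACE

Orientations are given as [roll, pitch, yaw] about the fixed x, y, z axes, in that order (R = Rz(yaw) Ry(pitch) Rx(roll)).
In Python, from plant import ctrl gives the robot as it stands.
- The arm moves only by the shell command python3 -m inch 'ROWS' [FORCE]. ROWS is JSON, a list of rows, each a list of 7 numbers: the shift along the tool's x, y, z in m, then the turn, a rotation vector about the tool's x, y, z in degrees, then the closure, from 0 (fully open) to 1 (shut). In form: [[x, y, z, rx, ry, rz, hand], ...]. A call has 1 to 5 rows; each row is the pose to reach, as a shift and turn from the pose commanded when the call began, along the tool's axes at that moment; what a row does not reach only later rows make up. A row lasts 1/12 s, in which the tool goes at most 41.7 mm and 7.16 degrees, less where a joint would pass 70% of its speed; a pose out of reach is approached as far as the arm can. A call with a gripper value outside its range is refused whole. The fingers move at their own pace and stop on an object; FORCE is the grip in N (left out, the last holds). Time passes only in rows, so rows that repeat a pose let the fingers close. It gives the time, the measured TCP pose, the force and the opening at its end, in the units of the state.
- ctrl.get_state(): the state, without advancing time (a new reading comes with each control period).
- ctrl.camera(name): name is "scene" or "side" or "wrist"; returns a dict with "color" (420x560x3 uint8, blue, green, red), "depth" (420x560 float32, m along the optical axis (not along the pixel's ray), 0 where there is no reading), "K" (3x3 intrinsics, pixels), "R" (3x3) and "t" (3): a world point X has camera coordinates R X + t. Camera axes: x right, y down, z forward; pixel columns grow to the right and rows downward; lengths in m; the calibration is good to about 2 mm. A picture is of the moment at which its call begins.
- ctrl.finish_job(): hands the job in, once; it reports no verdict.
The state is a dict: "time": time; "q": joint angles; "qd": joint speeds; "joint_torque": joint torques, N m; "ee_pos": TCP position; "ee_rot": TCP orientation; "wrist_force": force on the tool from outside, world axes, zero at the start; "wrist_torque": the same for the moment, N m; "width": opening from 0.0 (shut) to 1.0 (fully open).
Only numpy, scipy, OpenCV 4.12 (cv2) and the standard library are available. Lean on these libraries where they do the work, as an engineer would, in place of code of your own. Each camera call takes 0.05 s, during which the arm holds its last target. There are 200 camera calls.

TASK

Set the bench capper for tall bottles: lift its head by the red grip until the hidden ratchet has clicked exactly four times (not five, it cannot go back), then let it down gently, without dropping it or pressing hard, until the pawl carries it, and let go. Only then swing the yellow lock lever fully over to the back, let go of that too, and leave the bottles and other things around where they are.

Things in the scene. Friction and masses are not known exactly. Their poses are not given: they have to be found in the camera images.
- capper: Bench bottle capper, fixed: brown base board 18 mm thick (x -150 to +90, y -160 to +140 mm), green ratchet housing 66 x 60 mm, top 152 mm above the table, and a steel column rising out of it with the green capping head. Origin: table surface, on the column's axis; z up; -x is its front, where the head overhangs by 104 mm (19 mm at the back).
- handle (a point): Centre of the red grip on top of the capping head, on the column's axis: a block 18 mm thick (capper's y), 46 mm long (its x), 49 mm tall. 208 mm above the table with the column fully down; its top is 23 mm higher, the head's flat top (40 mm wide along y) 26 mm lower. Pinch it from above across the 18 mm, firmly (about 40 N).
- column (a joint): Height of the column with the head, m: 0 fully down, as it starts; larger is higher; end stop 0.12. Mass 0.5 to 0.8 kg, slide friction about 1.5 N. Its rack has 7 notches 10 mm apart. There is no way back down past a notch that has clicked: let down after a click, the column is stopped by the pawl 0 to 10 mm lower and its weight leaves the hand.
- ratchet (a point): Centre of the housing's top. The spring pawl inside is unseen, its height unknown: the first click comes 11 to 59 mm above fully down, each further one 10 mm later. Felt when lifting slowly: after a click 1 to 2 mm at the free pull (weight + friction), then over about 6 mm the upward pull grows by 4 to 8 N as the tooth pushes the pawl back, stays up, and drops all at once to the free pull at the click.
- lock (a joint): Angle of the lock lever, rad: 0 = leaning to the capper's front (-x) by 0.5 rad from upright, 1.0 = leaning fully to the back (+x) by 0.5 rad, locked. It starts at 0 to 0.2, stays where it is left, and needs about 1 N at its ball.
- lock_tip (a point): Centre of the yellow ball (26 mm wide) on the end of the lock lever, 80 mm from its hinge on a thin steel stem (10 mm). The hinge, along the capper's y axis, is at x 0, y -115, z 40 mm in the capper's frame, in a dark block 70 x 50 mm, 25 mm tall, on the base board. The lever swings in the capper's x-z plane.
- bottle_a_mid (a point): Bystander, to be left alone: amber glass beer bottle, 60 mm wide, 200 mm tall, standing left of the capper; the point is its middle, 100 mm above the table.
- bottle_b_mid (a point): Bystander, to be left alone: green glass beer bottle, 60 mm wide, 200 mm tall, standing left of the capper; the point is its middle, 100 mm above the table.
- tumbler_mid (a point): Bystander, to be left alone: steel travel tumbler, 86 mm wide, 172 mm tall; the point is its middle, 85 mm above the table.
- pint_mid (a point): Bystander, to be left alone: empty pint glass, 84 mm wide, 150 mm tall; the point is its middle, 75 mm above the table.
- jar_mid (a point): Bystander, to be left alone: clear jar with black lid, 84 mm wide, 110 mm tall; the point is its middle, 55 mm above the table.
- spanner_mid (a point): Bystander, to be left alone: steel spanner lying flat, 180 mm long; the point is its middle, 5 mm above the table.
- carton_mid (a point): Bystander, to be left alone: small cardboard box, 90 x 120 x 70 mm; the point is its middle, 35 mm above the table.

How it is judged (in metres and radians):
On the way, in this order (a step that is already met when the one before it is completed fails the run):
1. the head rests on the pawl at the fourth notch, let go, with the lock lever still open (contact force between pawltip and notch4 above 2 N and contact force between the fingers and anything else below 0.5 N and velocity of joint column between -0.005 and 0.005 m/s and value of joint lock below 0.4 rad), for 0.3 s.
2. the lock lever is swung over to the back (value of joint lock above 0.85 rad), for 0.2 s.
At the end, for the whole second after the job is handed in: The column hangs at rest on the pawl by its fourth notch (the pawl carries more than 2 N there), the lock lever is at more than 0.85 of its 1.0 rad towards the back, and the fingers touch nothing (contact force between pawltip and notch4 above 2 N and contact force between the fingers and anything else below 0.5 N and velocity of joint column between -0.005 and 0.005 m/s and value of joint lock above 0.85 rad).
It fails at once if the head is dropped (sinks faster than 0.15 m/s) (velocity of joint column below -0.15 m/s).
It fails at once if the column is pressed on the pawl with more than 40 N (contact force between pawltip and column above 40 N).
It fails at once if a bystander is moved by more than 20 mm (distance of any of bottle_a_mid, bottle_b_mid, tumbler_mid, pint_mid, jar_mid, spanner_mid, carton_mid from where it was at the start of the episode above 0.02 m).
It also fails if it takes over 72 s, if anything falls off the work surface, if the arm or the gripper's body presses on something with over 40 N, if the wrist force passes 120 N, or if a joint passes its speed limit or range.

## Working session

There is one attempt and no reset: what is moved stays moved. The work goes in short steps, Python scripts to look and compute and a shell command to move; the robot and the scene stay as the last step left them, time stands still between calls to the robot, and variables do not carry over. Pictures are saved under pics/ and viewed, about 8 in all and at most 12, crops included, and the job is handed in when it is done.

```bash
ls; mkdir -p pics; cat > h.py <<'E'
import numpy as np, cv2
from plant import ctrl
def world(c):
    K,R,t,d=c["K"],c["R"],c["t"],c["depth"]
    v,u=np.indices(d.shape)
    P=np.stack([(u-K[0,2])/K[0,0]*d,(v-K[1,2])/K[1,1]*d,d],-1)
    return (P-np.array(t))@np.array(R)
E
python3 - <<'E'
from h import *
for n in("scene","side"):
    c=ctrl.camera(n); cv2.imwrite(f"pics/{n}0.png",c["color"]); np.savez(f"{n}0.npz",**c)
    X=world(c); b,g,r=[c["color"][...,i].astype(int) for i in range(3)]
    hsv=cv2.cvtColor(c["color"],cv2.COLOR_BGR2HSV).astype(int); H,S,V=hsv[...,0],hsv[...,1],hsv[...,2]
    for nm,m in(("red",((H<6)|(H>174))&(S>150)&(V>60)),("yel",(H>20)&(H<34)&(S>150)&(V>80))):
        m=m&(c["depth"]>0); k,l,st,ce=cv2.connectedComponentsWithStats(m.astype(np.uint8))
        for i in range(1,k):
            if st[i,4]>25:
                p=X[l==i]; print(n,nm,st[i],np.median(p,0).round(3),np.percentile(p,2,0).round(3),np.percentile(p,98,0).round(3))
print(ctrl.get_state())
E
```

```text
pics
scene red [268 179  15  19 204] [ 0.556 -0.068  0.21 ] [ 0.538 -0.078  0.186] [ 0.567 -0.061  0.233]
scene red [ 499  282   61   84 1788] [0.318 0.505 0.117] [0.216 0.492 0.048] [0.458 0.53  0.162]
scene red [158 298   8   7  35] [ 0.891 -0.058  0.051] [ 0.884 -0.065  0.049] [ 0.898 -0.053  0.054]
scene red [ 504  362   56   58 2134] [0.509 0.58  0.129] [0.411 0.534 0.049] [0.511 0.613 0.162]
scene red [463 394  11  11  28] [0.51  0.502 0.012] [0.507 0.494 0.005] [0.512 0.515 0.019]
scene red [474 406  24  14  90] [0.51  0.543 0.016] [0.508 0.521 0.007] [0.511 0.557 0.03 ]
scene yel [470  89  14  16 147] [-1.312 -0.501 -0.284] [-1.326 -0.538 -0.32 ] [-1.299 -0.466 -0.247]
scene yel [279 254  12  14 145] [0.672 0.121 0.201] [0.659 0.107 0.189] [0.682 0.131 0.203]
scene yel [240 323   9   8  61] [0.766 0.093 0.011] [0.757 0.083 0.009] [0.776 0.102 0.014]
scene yel [234 338  10  10  77] [0.8   0.12  0.018] [0.791 0.11  0.015] [0.809 0.131 0.02 ]
scene yel [206 345  10   9  67] [0.856 0.092 0.012] [0.846 0.083 0.009] [0.864 0.102 0.014]
scene yel [535 347  19  15  62] [0.473 0.547 0
[... 761 characters left out ...]
445 0.517 0.138] [0.501 0.563 0.209]
{'time': 0.1, 'q': array([-1.28018159e+01,  1.79555863e+01,  8.58494522e+01, -4.04023589e-04,
        7.62575037e+01, -1.27988265e+01]), 'qd': array([ 0.07044249,  0.01381208, -0.1682154 , -0.11765076,  0.07761631,
       -0.04817411]), 'joint_torque': array([ 2.30574413e-03, -4.12899542e+01, -2.60142785e+01, -1.81123951e-04,
        3.02137116e-03,  1.15447833e-05]), 'ee_pos': array([5.24797116e-01, 1.44537860e-05, 2.41799444e-01]), 'ee_rot': array([-1.79938925e+02, -1.34722843e-02,  8.99970996e+01]), 'wrist_force': array([-0.6821801 ,  0.01193117,  0.4250006 ]), 'wrist_torque': array([ 0.01492627,  0.01168537, -0.02218947]), 'width': 1.0011566889880001}
```

View pics/scene0.png

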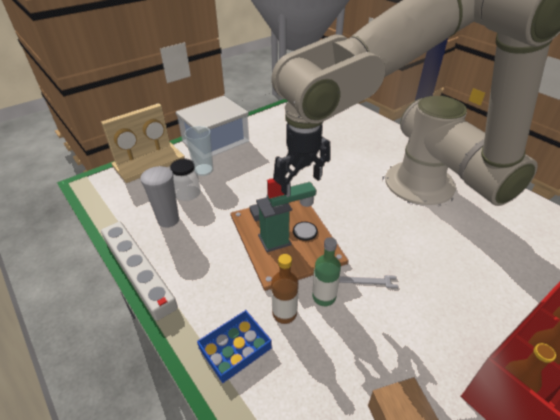

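View pics/side0.png

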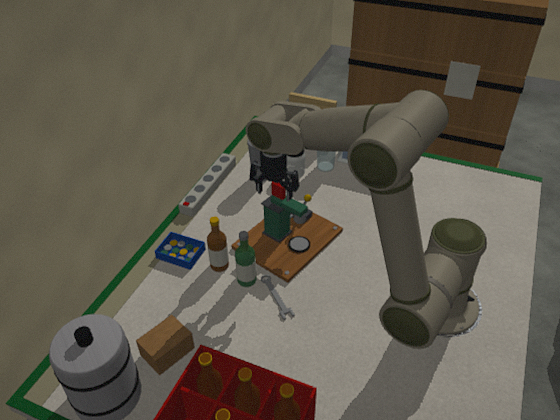

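```bash
python3 - <<'E'
from h import *
from scipy.optimize import minimize
B=[];G=[];Rd=[];Y=[]
for n in("scene","side"):
    c=dict(np.load(f"{n}0.npz")); X=world(c)
    hsv=cv2.cvtColor(c["color"],cv2.COLOR_BGR2HSV).astype(int); H,S,V=hsv[...,0],hsv[...,1],hsv[...,2]
    near=(c["depth"]>0)&(np.hypot(X[...,0]-.53,X[...,1]+.07)<.25)
    m=near&(H>3)&(H<20)&(S>90)&(abs(X[...,2]-.018)<.006); p=X[m]
    r=cv2.minAreaRect(p[:,:2].astype(np.float32)); print(n,"board",m.sum(),np.median(p,0).round(3),r)
    g=near&(H>45)&(H<95)&(S>60)
    p=X[g&(abs(X[...,2]-.182)<.006)]; print("headtop",len(p),p.mean(0).round(3),cv2.minAreaRect(p[:,:2].astype(np.float32)))
    p=X[near&((H<6)|(H>174))&(S>150)&(X[...,2]>.226)&(X[...,2]<.238)];print("griptop",len(p),p.mean(0).round(4),p.min(0),p.max(0))
    p=X[near&(H>20)&(H<34)&(S>130)&(X[...,2]>.09)&(X[...,0]<.53)];print("ball",p.mean(0).round(4))
    B.append(0)
    cv2.imwrite(f"pics/{n}crop.png",cv2.resize(c["color"][130:290,200:360],(600,600),interpolation=cv2.INTER_CUBIC))
    print(X[170:215:5,265:300:5][...,:].round(3).tolist()[4] )
E
python3 - <<'E'
import cv2,numpy as np
a=[cv2.imread(f"pics/{n}crop.png") for n in("scene","side")]
cv2.imwrite("pics/crops.png",cv2.resize(np.hstack(a),(800,400)))
E
```

```text
scene board 3460 [ 0.55  -0.032  0.02 ] ((0.5140035152435303, -0.07216352224349976), (0.2980104386806488, 0.2373346984386444), 73.58728790283203)
headtop 336 [ 0.499 -0.043  0.182] ((0.5113384127616882, 0.040867097675800323), (0.22620485723018646, 0.11794181913137436), 87.521240234375)
griptop 37 [ 0.5584 -0.0721  0.2307] [ 0.54857975 -0.0810628   0.22635376] [ 0.56719435 -0.06456712  0.23339462]
ball [nan nan nan]
[[0.427, -0.287, 0.002], [0.564, -0.071, 0.208], [0.554, -0.064, 0.208], [0.539, -0.064, 0.2], [0.581, 0.008, 0.268], [0.568, 0.01, 0.262], [0.496, -0.057, 0.183]]
side board 2459 [ 0.476 -0.022  0.016] ((0.521919846534729, -0.02390863001346588), (0.39896470308303833, 0.24255573749542236), 74.27508544921875)
headtop 210 [ 0.49  -0.042  0.179] ((0.5033647418022156, 0.04134165495634079), (0.23156875371932983, 0.12043698132038116), 87.93115997314453)
griptop 21 [ 0.5412 -0.0647  0.2289] [ 0.52115772 -0.07341214  0.22600203] [ 0.56335297 -0.05587083  0.23256569]
ball [ 0.4857 -0.1245  0.1809]
[[0.689, -0.287, -0.004], [0.669, -0.288, 0.001], [0.546, -0.057, 0.213], [0.531, -0.06, 0.215], [0.517, -0.067, 0.214], [0.469, 0.012, 0.289], [0.453, 0.014, 0.295]]<stdin>:13: RuntimeWarning: Mean of empty slice.
  ret = um.true_divide(
```

View pics/crops.png

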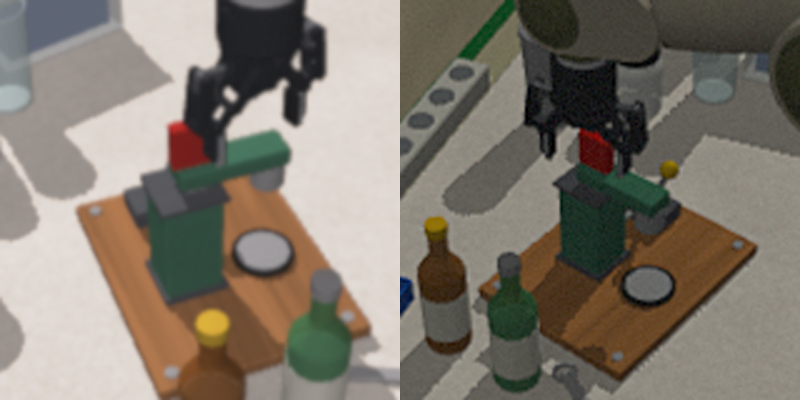

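The crops show the red grip (scene px ~275,188), the arm pointing towards the robot, and the yellow ball (side px ~307,197) leaning front. The board fit gives a yaw of about -16.4° and an origin of (0.546, -0.071). Next I rise, move over the grip and turn.

```bash
python3 -m inch '[[0,0,-0.04,0,0,-7,0],[0,0,-0.05,0,0,-14,0],[-0.035,0.01,-0.05,0,0,-21,0],[-0.07,0.021,-0.05,0,0,-28,0],[-0.07,0.021,-0.05,0,0,-35,0]]' 40
python3 -m inch '[[0,0,0,0,0,-7,0],[0,0,0,0,0,-14,0],[0,0,0,0,0,-21,0],[0,0,0,0,0,-28,0],[0,0,0,0,0,-35,0]]'
python3 -m inch '[[0,0,0,0,0,-3.6,0],[0,0,0,0,0,-3.6,0],[0,0,0,0,0,-3.6,0],[0,0,0,0,0,-3.6,0]]'
python3 - <<'E'
from h import *
c=ctrl.camera("wrist"); X=world(c); cv2.imwrite("pics/w1.png",c["color"])
hsv=cv2.cvtColor(c["color"],cv2.COLOR_BGR2HSV).astype(int); H,S,V=hsv[...,0],hsv[...,1],hsv[...,2]
d=c["depth"]>0
p=X[d&((H<6)|(H>174))&(S>130)&(abs(X[...,2]-.231)<.006)]; print(len(p),p.mean(0),cv2.minAreaRect(p[:,:2].astype(np.float32)))
p=X[d&(H>45)&(H<95)&(S>60)&(abs(X[...,2]-.182)<.006)]; print(len(p),cv2.minAreaRect(p[:,:2].astype(np.float32)))
p=X[d&(H>20)&(H<34)&(S>130)&(X[...,2]>.08)]; print("ball",len(p),p.mean(0) if len(p) else 0)
s=ctrl.get_state(); print(s["ee_pos"],s["ee_rot"],s["wrist_force"])
E
```

```text
time: 0.52
ee_pos: [0.5468, -0.0746, 0.2915]
ee_rot: [-179.9, 0.0, 125.1]
wrist_force: [-0.3, -0.4, -0.6]
width: 1.002
time: 0.93
ee_pos: [0.5459, -0.07, 0.2919]
ee_rot: [180.0, -0.1, 160.3]
wrist_force: [0.0, -0.7, -0.3]
width: 1.002
time: 1.27
ee_pos: [0.546, -0.07, 0.2921]
ee_rot: [180.0, -0.0, 163.5]
wrist_force: [0.2, 0.1, -0.9]
width: 1.003
2027 [ 0.54093394 -0.07290767  0.23093104] ((0.542451024055481, -0.07356103509664536), (0.01724376529455185, 0.04504842311143875), 73.48429870605469)
8292 ((0.5287665724754333, 0.02575942873954773), (0.22192667424678802, 0.12079015374183655), 73.53987884521484)
ball 1255 [ 0.56481051 -0.04426752  0.15570293]
[ 0.54596489 -0.06999307  0.29216516] [ 1.79999086e+02 -1.78176406e-02  1.63504518e+02] [ 0.00138373 -0.28648917  0.10040549]
```

View pics/w1.png

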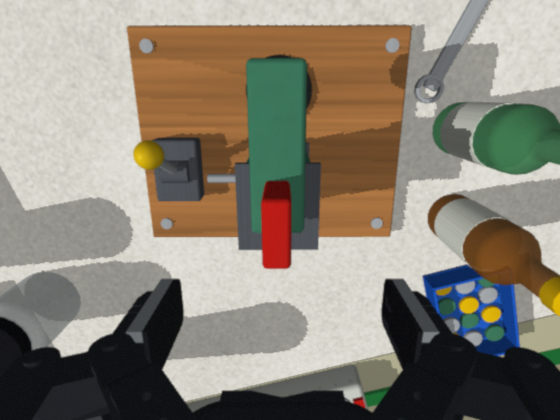

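The wrist view shows the red grip at px (277,225), aligned with the jaws, and the ball at (148,155). The clearance is good. The grip-top fit of 17x45 mm matches, so I descend with a small correction and close.

```bash
python3 -m inch '[[0.002,-0.004,0.03,0,0,0,0],[0.002,-0.004,0.055,0,0,0,0],[0.002,-0.004,0.075,0,0,0,0],[0.002,-0.004,0.085,0,0,0,0],[0.002,-0.004,0.085,0,0,0,0]]' 40
python3 -m inch '[[0,0,0,0,0,0,0.4],[0,0,0,0,0,0,0.6],[0,0,0,0,0,0,0.7],[0,0,0,0,0,0,0.8],[0,0,0,0,0,0,0.9]]' 40
python3 -m inch '[[0,0,0,0,0,0,0.9],[0,0,0,0,0,0,0.9],[0,0,0,0,0,0,0.9],[0,0,0,0,0,0,0.9],[0,0,0,0,0,0,0.9]]' 40
```

```text
time: 1.73
ee_pos: [0.5422, -0.0731, 0.2054]
ee_rot: [180.0, -0.2, 163.6]
wrist_force: [-0.3, -0.8, 0.1]
width: 0.998
time: 2.15
ee_pos: [0.5432, -0.0733, 0.2079]
ee_rot: [-180.0, 0.1, 163.6]
wrist_force: [0.4, 0.4, 0.7]
width: 0.3
time: 2.57
ee_pos: [0.5432, -0.073, 0.2079]
ee_rot: [180.0, 0.1, 163.6]
wrist_force: [0.1, 3.4, 6.1]
width: 0.209
```

```bash
s(){ paste -sd' ' | sed 's/ee_rot.*wrist/wrist/'; }
python3 -m inch '[[0,0,-0.001,0,0,0,0.9],[0,0,-0.002,0,0,0,0.9],[0,0,-0.003,0,0,0,0.9],[0,0,-0.003,0,0,0,0.9],[0,0,-0.003,0,0,0,0.9]]'|s
python3 -m inch '[[0,0,-0.001,0,0,0,0.9],[0,0,-0.002,0,0,0,0.9],[0,0,-0.003,0,0,0,0.9],[0,0,-0.003,0,0,0,0.9],[0,0,-0.003,0,0,0,0.9]]'|s
python3 -m inch '[[0,0,-0.001,0,0,0,0.9],[0,0,-0.002,0,0,0,0.9],[0,0,-0.002,0,0,0,0.9],[0,0,-0.002,0,0,0,0.9]]'|s
```

```text
time: 2.98 ee_pos: [0.5431, -0.073, 0.2093] wrist_force: [5.3, 3.5, -5.5] width: 0.206
time: 3.4 ee_pos: [0.5432, -0.073, 0.2122] wrist_force: [5.4, 3.7, -5.5] width: 0.201
time: 3.73 ee_pos: [0.5431, -0.073, 0.2142] wrist_force: [4.6, 4.3, -6.1] width: 0.206
```

```bash
s(){ paste -sd' ' | sed 's/ee_rot.*wrist/wrist/'; }
python3 -m inch '[[0,0,-0.001,0,0,0,0.9],[0,0,-0.001,0,0,0,0.9],[0,0,-0.001,0,0,0,0.9]]'|s
python3 -m inch '[[0,0,-0.001,0,0,0,0.9],[0,0,-0.001,0,0,0,0.9],[0,0,-0.001,0,0,0,0.9]]'|s
python3 -m inch '[[0,0,-0.001,0,0,0,0.9],[0,0,-0.001,0,0,0,0.9],[0,0,-0.001,0,0,0,0.9]]'|s
python3 -m inch '[[0,0,-0.001,0,0,0,0.9],[0,0,-0.001,0,0,0,0.9],[0,0,-0.001,0,0,0,0.9]]'|s
python3 -m inch '[[0,0,-0.001,0,0,0,0.9],[0,0,-0.001,0,0,0,0.9],[0,0,-0.001,0,0,0,0.9]]'|s
python3 -m inch '[[0,0,-0.001,0,0,0,0.9],[0,0,-0.001,0,0,0,0.9],[0,0,-0.001,0,0,0,0.9]]'|s
python3 -m inch '[[0,0,-0.001,0,0,0,0.9],[0,0,-0.001,0,0,0,0.9],[0,0,-0.001,0,0,0,0.9]]'|s
python3 -m inch '[[0,0,-0.001,0,0,0,0.9],[0,0,-0.001,0,0,0,0.9],[0,0,-0.001,0,0,0,0.9]]'|s
python3 -m inch '[[0,0,-0.001,0,0,0,0.9],[0,0,-0.001,0,0,0,0.9],[0,0,-0.001,0,0,0,0.9]]'|s
python3 -m inch '[[0,0,-0.001,0,0,0,0.9],[0,0,-0.001,0,0,0,0.9],[0,0,-0.001,0,0,0,0.9]]'|s
```

```text
time: 3.98 ee_pos: [0.5431, -0.073, 0.2152] wrist_force: [5.3, 3.5, -6.8] width: 0.206
time: 4.23 ee_pos: [0.5431, -0.073, 0.2162] wrist_force: [4.7, 3.6, -5.7] width: 0.203
time: 4.48 ee_pos: [0.5431, -0.073, 0.2172] wrist_force: [5.4, 3.9, -6.3] width: 0.201
time: 4.73 ee_pos: [0.5432, -0.073, 0.2182] wrist_force: [4.7, 3.4, -6.5] width: 0.207
time: 4.98 ee_pos: [0.5431, -0.073, 0.2192] wrist_force: [4.6, 3.2, -6.9] width: 0.207
time: 5.23 ee_pos: [0.5431, -0.073, 0.2202] wrist_force: [4.4, 3.4, -6.1] width: 0.203
time: 5.48 ee_pos: [0.5431, -0.073, 0.2212] wrist_force: [5.8, 3.6, -5.8] width: 0.208
time: 5.73 ee_pos: [0.5431, -0.073, 0.2221] wrist_force: [5.1, 3.4, -6.9] width: 0.208
time: 5.98 ee_pos: [0.5431, -0.073, 0.2231] wrist_force: [5.5, 3.2, -6.8] width: 0.207
time: 6.23 ee_pos: [0.5432, -0.073, 0.2242] wrist_force: [4.6, 3.2, -6.9] width: 0.205
```

```bash
s(){ paste -sd' ' | sed 's/ee_rot.*wrist/wrist/'; }
python3 -m inch '[[0,0,-0.001,0,0,0,0.9],[0,0,-0.001,0,0,0,0.9],[0,0,-0.001,0,0,0,0.9]]'|s
python3 -m inch '[[0,0,-0.001,0,0,0,0.9],[0,0,-0.001,0,0,0,0.9],[0,0,-0.001,0,0,0,0.9]]'|s
python3 -m inch '[[0,0,-0.001,0,0,0,0.9],[0,0,-0.001,0,0,0,0.9],[0,0,-0.001,0,0,0,0.9]]'|s
python3 -m inch '[[0,0,-0.001,0,0,0,0.9],[0,0,-0.001,0,0,0,0.9],[0,0,-0.001,0,0,0,0.9]]'|s
python3 -m inch '[[0,0,-0.001,0,0,0,0.9],[0,0,-0.001,0,0,0,0.9],[0,0,-0.001,0,0,0,0.9]]'|s
python3 -m inch '[[0,0,-0.001,0,0,0,0.9],[0,0,-0.001,0,0,0,0.9],[0,0,-0.001,0,0,0,0.9]]'|s
python3 -m inch '[[0,0,-0.001,0,0,0,0.9],[0,0,-0.001,0,0,0,0.9],[0,0,-0.001,0,0,0,0.9]]'|s
python3 -m inch '[[0,0,-0.001,0,0,0,0.9],[0,0,-0.001,0,0,0,0.9],[0,0,-0.001,0,0,0,0.9]]'|s
python3 -m inch '[[0,0,-0.001,0,0,0,0.9],[0,0,-0.001,0,0,0,0.9],[0,0,-0.001,0,0,0,0.9]]'|s
python3 -m inch '[[0,0,-0.001,0,0,0,0.9],[0,0,-0.001,0,0,0,0.9],[0,0,-0.001,0,0,0,0.9]]'|s
python3 -m inch '[[0,0,-0.001,0,0,0,0.9],[0,0,-0.001,0,0,0,0.9],[0,0,-0.001,0,0,0,0.9]]'|s
python3 -m inch '[[0,0,-0.001,0,0,0,0.9],[0,0,-0.001,0,0,0,0.9],[0,0,-0.001,0,0,0,0.9]]'|s
python3 -m inch '[[0,0,-0.001,0,0,0,0.9],[0,0,-0.001,0,0,0,0.9],[0,0,-0.001,0,0,0,0.9]]'|s
python3 -m inch '[[0,0,-0.001,0,0,0,0.9],[0,0,-0.001,0,0,0,0.9],[0,0,-0.001,0,0,0,0.9]]'|s
python3 -m inch '[[0,0,-0.001,0,0,0,0.9],[0,0,-0.001,0,0,0,0.9],[0,0,-0.001,0,0,0,0.9]]'|s
```

```text
time: 6.48 ee_pos: [0.5432, -0.073, 0.2251] wrist_force: [4.4, 3.3, -7.7] width: 0.206
time: 6.73 ee_pos: [0.5432, -0.073, 0.2261] wrist_force: [4.9, 2.9, -7.6] width: 0.199
time: 6.98 ee_pos: [0.5432, -0.073, 0.2272] wrist_force: [4.9, 2.7, -6.8] width: 0.203
time: 7.23 ee_pos: [0.5431, -0.073, 0.2282] wrist_force: [5.0, 3.4, -6.4] width: 0.207
time: 7.48 ee_pos: [0.5431, -0.073, 0.2291] wrist_force: [4.2, 3.1, -5.6] width: 0.207
time: 7.73 ee_pos: [0.5431, -0.0729, 0.2301] wrist_force: [5.5, 3.2, -5.8] width: 0.202
time: 7.98 ee_pos: [0.5431, -0.073, 0.2311] wrist_force: [5.3, 3.5, -6.1] width: 0.205
time: 8.23 ee_pos: [0.5431, -0.073, 0.2319] wrist_force: [5.2, 3.2, -7.0] width: 0.204
time: 8.48 ee_pos: [0.5431, -0.073, 0.2326] wrist_force: [6.3, 2.4, -9.7] width: 0.206
time: 8.73 ee_pos: [0.5431, -0.073, 0.2333] wrist_force: [7.0, 2.0, -12.3] width: 0.204
time: 8.98 ee_pos: [0.5431, -0.073, 0.2343] wrist_force: [7.9, 2.5, -12.2] width: 0.207
time: 9.23 ee_pos: [0.5431, -0.0729, 0.2352] wrist_force: [7.9, 2.6, -13.1] width: 0.203
time: 9.48 ee_pos: [0.5431, -0.073, 0.2362] wrist_force: [7.5, 3.1, -13.1] width: 0.208
time: 9.73 ee_pos: [0.5431, -0.0729, 0.2371] wrist_force: [7.7, 3.9, -12.7] width: 0.204
time: 9.98 ee_pos: [0.5431, -0.073, 0.2387] wrist_force: [5.0, 4.0, -9.4] width: 0.206
```

```bash
s(){ paste -sd' ' | sed 's/ee_rot.*wrist/wrist/'; }
python3 -m inch '[[0,0,-0.0005,0,0,0,0.9],[0,0,-0.0005,0,0,0,0.9],[0,0,-0.0005,0,0,0,0.9]]'|s
python3 -m inch '[[0,0,-0.0005,0,0,0,0.9],[0,0,-0.0005,0,0,0,0.9],[0,0,-0.0005,0,0,0,0.9]]'|s
python3 -m inch '[[0,0,-0.001,0,0,0,0.9],[0,0,-0.001,0,0,0,0.9],[0,0,-0.001,0,0,0,0.9]]'|s
python3 -m inch '[[0,0,-0.001,0,0,0,0.9],[0,0,-0.001,0,0,0,0.9],[0,0,-0.001,0,0,0,0.9]]'|s
python3 -m inch '[[0,0,-0.001,0,0,0,0.9],[0,0,-0.001,0,0,0,0.9],[0,0,-0.001,0,0,0,0.9]]'|s
python3 -m inch '[[0,0,-0.001,0,0,0,0.9],[0,0,-0.001,0,0,0,0.9],[0,0,-0.001,0,0,0,0.9]]'|s
python3 -m inch '[[0,0,-0.001,0,0,0,0.9],[0,0,-0.001,0,0,0,0.9],[0,0,-0.001,0,0,0,0.9]]'|s
python3 -m inch '[[0,0,-0.001,0,0,0,0.9],[0,0,-0.001,0,0,0,0.9],[0,0,-0.001,0,0,0,0.9]]'|s
python3 -m inch '[[0,0,-0.001,0,0,0,0.9],[0,0,-0.001,0,0,0,0.9],[0,0,-0.001,0,0,0,0.9]]'|s
python3 -m inch '[[0,0,-0.001,0,0,0,0.9],[0,0,-0.001,0,0,0,0.9],[0,0,-0.001,0,0,0,0.9]]'|s
```

```text
time: 10.23 ee_pos: [0.5431, -0.073, 0.2396] wrist_force: [6.5, 3.7, -5.6] width: 0.205
time: 10.48 ee_pos: [0.5432, -0.073, 0.24] wrist_force: [4.7, 3.6, -5.7] width: 0.205
time: 10.73 ee_pos: [0.5431, -0.073, 0.2411] wrist_force: [5.2, 3.8, -5.8] width: 0.207
time: 10.98 ee_pos: [0.5431, -0.073, 0.2419] wrist_force: [5.3, 3.4, -7.9] width: 0.207
time: 11.23 ee_pos: [0.5431, -0.073, 0.2425] wrist_force: [6.6, 3.4, -10.2] width: 0.211
time: 11.48 ee_pos: [0.5431, -0.073, 0.2433] wrist_force: [7.2, 2.5, -11.6] width: 0.206
time: 11.73 ee_pos: [0.5431, -0.0729, 0.2442] wrist_force: [6.6, 2.4, -12.0] width: 0.204
time: 11.98 ee_pos: [0.5431, -0.073, 0.2451] wrist_force: [7.6, 3.3, -12.5] width: 0.207
time: 12.23 ee_pos: [0.5431, -0.073, 0.2461] wrist_force: [7.8, 3.4, -13.0] width: 0.201
time: 12.48 ee_pos: [0.5431, -0.0729, 0.2471] wrist_force: [7.6, 2.0, -13.3] width: 0.207
```

Click 1 came at about z 0.2385. The next clicks should be near 0.2485, 0.2585 and 0.2685.

```bash
s(){ paste -sd' ' | sed 's/ee_rot.*wrist/wrist/'; }
python3 -m inch '[[0,0,-0.001,0,0,0,0.9],[0,0,-0.001,0,0,0,0.9],[0,0,-0.001,0,0,0,0.9]]'|s
python3 -m inch '[[0,0,-0.001,0,0,0,0.9],[0,0,-0.001,0,0,0,0.9],[0,0,-0.001,0,0,0,0.9]]'|s
python3 -m inch '[[0,0,-0.001,0,0,0,0.9],[0,0,-0.001,0,0,0,0.9],[0,0,-0.001,0,0,0,0.9]]'|s
python3 -m inch '[[0,0,-0.001,0,0,0,0.9],[0,0,-0.001,0,0,0,0.9],[0,0,-0.001,0,0,0,0.9]]'|s
python3 -m inch '[[0,0,-0.001,0,0,0,0.9],[0,0,-0.001,0,0,0,0.9],[0,0,-0.001,0,0,0,0.9]]'|s
python3 -m inch '[[0,0,-0.001,0,0,0,0.9],[0,0,-0.001,0,0,0,0.9],[0,0,-0.001,0,0,0,0.9]]'|s
python3 -m inch '[[0,0,-0.001,0,0,0,0.9],[0,0,-0.001,0,0,0,0.9],[0,0,-0.001,0,0,0,0.9]]'|s
python3 -m inch '[[0,0,-0.001,0,0,0,0.9],[0,0,-0.001,0,0,0,0.9],[0,0,-0.001,0,0,0,0.9]]'|s
python3 -m inch '[[0,0,-0.001,0,0,0,0.9],[0,0,-0.001,0,0,0,0.9],[0,0,-0.001,0,0,0,0.9]]'|s
python3 -m inch '[[0,0,-0.001,0,0,0,0.9],[0,0,-0.001,0,0,0,0.9],[0,0,-0.001,0,0,0,0.9]]'|s
python3 -m inch '[[0,0,-0.001,0,0,0,0.9],[0,0,-0.001,0,0,0,0.9],[0,0,-0.001,0,0,0,0.9]]'|s
python3 -m inch '[[0,0,-0.001,0,0,0,0.9],[0,0,-0.001,0,0,0,0.9],[0,0,-0.001,0,0,0,0.9]]'|s
```

```text
time: 12.73 ee_pos: [0.5431, -0.073, 0.2487] wrist_force: [5.5, 2.8, -8.2] width: 0.202
time: 12.98 ee_pos: [0.5431, -0.073, 0.25] wrist_force: [5.5, 3.3, -7.6] width: 0.207
time: 13.23 ee_pos: [0.5431, -0.073, 0.251] wrist_force: [4.4, 2.7, -7.9] width: 0.205
time: 13.48 ee_pos: [0.5431, -0.073, 0.2519] wrist_force: [5.4, 2.9, -8.2] width: 0.205
time: 13.73 ee_pos: [0.5431, -0.073, 0.2524] wrist_force: [6.5, 3.1, -10.8] width: 0.202
time: 13.98 ee_pos: [0.5431, -0.073, 0.2533] wrist_force: [6.5, 3.2, -12.3] width: 0.205
time: 14.23 ee_pos: [0.5431, -0.073, 0.2542] wrist_force: [7.3, 2.6, -11.2] width: 0.204
time: 14.48 ee_pos: [0.5431, -0.073, 0.2551] wrist_force: [7.3, 3.3, -12.3] width: 0.206
time: 14.73 ee_pos: [0.5431, -0.073, 0.256] wrist_force: [7.3, 2.7, -13.0] width: 0.205
time: 14.98 ee_pos: [0.5431, -0.0729, 0.257] wrist_force: [6.9, 3.2, -12.4] width: 0.204
time: 15.23 ee_pos: [0.5431, -0.073, 0.2586] wrist_force: [5.3, 3.5, -8.4] width: 0.206
time: 15.48 ee_pos: [0.5431, -0.073, 0.2599] wrist_force: [5.7, 3.0, -7.9] width: 0.202
```

Clicks 2 and 3 came at 0.2485 and 0.2585, as expected. Now for the fourth.

```bash
s(){ paste -sd' ' | sed 's/ee_rot.*wrist/wrist/'; }
python3 -m inch '[[0,0,-0.001,0,0,0,0.9],[0,0,-0.001,0,0,0,0.9],[0,0,-0.001,0,0,0,0.9]]'|s
python3 -m inch '[[0,0,-0.001,0,0,0,0.9],[0,0,-0.001,0,0,0,0.9],[0,0,-0.001,0,0,0,0.9]]'|s
python3 -m inch '[[0,0,-0.001,0,0,0,0.9],[0,0,-0.001,0,0,0,0.9],[0,0,-0.001,0,0,0,0.9]]'|s
python3 -m inch '[[0,0,-0.001,0,0,0,0.9],[0,0,-0.001,0,0,0,0.9],[0,0,-0.001,0,0,0,0.9]]'|s
python3 -m inch '[[0,0,-0.001,0,0,0,0.9],[0,0,-0.001,0,0,0,0.9],[0,0,-0.001,0,0,0,0.9]]'|s
python3 -m inch '[[0,0,-0.001,0,0,0,0.9],[0,0,-0.001,0,0,0,0.9],[0,0,-0.001,0,0,0,0.9]]'|s
python3 -m inch '[[0,0,-0.001,0,0,0,0.9],[0,0,-0.001,0,0,0,0.9],[0,0,-0.001,0,0,0,0.9]]'|s
python3 -m inch '[[0,0,-0.001,0,0,0,0.9],[0,0,-0.001,0,0,0,0.9],[0,0,-0.001,0,0,0,0.9]]'|s
python3 -m inch '[[0,0,-0.001,0,0,0,0.9],[0,0,-0.001,0,0,0,0.9],[0,0,-0.001,0,0,0,0.9]]'|s
python3 -m inch '[[0,0,0,0,0,0,0.9],[0,0,0,0,0,0,0.9],[0,0,0,0,0,0,0.9]]'|s
```

```text
time: 15.73 ee_pos: [0.5431, -0.073, 0.261] wrist_force: [5.3, 2.8, -7.3] width: 0.205
time: 15.98 ee_pos: [0.5431, -0.073, 0.2618] wrist_force: [5.3, 3.6, -8.2] width: 0.204
time: 16.23 ee_pos: [0.5431, -0.073, 0.2624] wrist_force: [6.7, 2.9, -9.8] width: 0.201
time: 16.48 ee_pos: [0.5431, -0.073, 0.2632] wrist_force: [6.3, 2.7, -11.3] width: 0.198
time: 16.73 ee_pos: [0.5431, -0.073, 0.2641] wrist_force: [6.7, 2.8, -12.4] width: 0.206
time: 16.98 ee_pos: [0.5431, -0.073, 0.265] wrist_force: [7.1, 3.2, -12.6] width: 0.204
time: 17.23 ee_pos: [0.5431, -0.0729, 0.266] wrist_force: [6.0, 3.7, -12.9] width: 0.205
time: 17.48 ee_pos: [0.5431, -0.073, 0.267] wrist_force: [7.1, 3.0, -12.6] width: 0.203
time: 17.73 ee_pos: [0.5431, -0.073, 0.2686] wrist_force: [5.5, 3.4, -9.0] width: 0.202
time: 17.98 ee_pos: [0.5431, -0.073, 0.2686] wrist_force: [5.1, 3.1, -8.7] width: 0.205
```

```bash
s(){ paste -sd' ' | sed 's/ee_rot.*wrist/wrist/'; }
python3 -m inch '[[0,0,-0.001,0,0,0,0.9],[0,0,-0.001,0,0,0,0.9],[0,0,-0.001,0,0,0,0.9]]'|s
python3 -m inch '[[0,0,-0.0005,0,0,0,0.9],[0,0,-0.0005,0,0,0,0.9],[0,0,-0.0005,0,0,0,0.9]]'|s
python3 -m inch '[[0,0,0.0005,0,0,0,0.9],[0,0,0.001,0,0,0,0.9],[0,0,0.0015,0,0,0,0.9],[0,0,0.0015,0,0,0,0.9]]'|s
python3 -m inch '[[0,0,0.0005,0,0,0,0.9],[0,0,0.001,0,0,0,0.9],[0,0,0.001,0,0,0,0.9]]'|s
python3 -m inch '[[0,0,0.0005,0,0,0,0.9],[0,0,0.001,0,0,0,0.9],[0,0,0.001,0,0,0,0.9]]'|s
python3 -m inch '[[0,0,0.0005,0,0,0,0.9],[0,0,0.001,0,0,0,0.9],[0,0,0.001,0,0,0,0.9]]'|s
```

```text
time: 18.23 ee_pos: [0.5431, -0.073, 0.2699] wrist_force: [4.0, 3.7, -6.6] width: 0.209
time: 18.48 ee_pos: [0.5431, -0.073, 0.2704] wrist_force: [5.8, 3.2, -7.5] width: 0.203
time: 18.82 ee_pos: [0.5431, -0.073, 0.2695] wrist_force: [4.1, 3.5, -4.1] width: 0.206
time: 19.07 ee_pos: [0.5432, -0.073, 0.2694] wrist_force: [2.8, 5.0, 0.9] width: 0.202
time: 19.32 ee_pos: [0.5432, -0.073, 0.2693] wrist_force: [0.9, 5.5, 7.2] width: 0.208
time: 19.57 ee_pos: [0.5432, -0.073, 0.2692] wrist_force: [-1.8, 5.3, 12.1] width: 0.206
```

The column now rests on the pawl at z 0.2693, with the weight off the hand. I'll ease the pressing force to about 2 N, then open.

```bash
s(){ paste -sd' ' | sed 's/ee_rot.*wrist/wrist/'; }
python3 -m inch '[[0,0,-0.001,0,0,0,0.9],[0,0,-0.0017,0,0,0,0.9],[0,0,-0.0017,0,0,0,0.9],[0,0,-0.0017,0,0,0,0.9]]'|s
python3 -m inch '[[0,0,0,0,0,0,0.75],[0,0,0,0,0,0,0.7],[0,0,0,0,0,0,0.6],[0,0,0,0,0,0,0.5],[0,0,0,0,0,0,0.4]]'|s
python3 -m inch '[[0,0,0,0,0,0,0.2],[0,0,0,0,0,0,0],[0,0,0,0,0,0,0],[0,0,0,0,0,0,0],[0,0,0,0,0,0,0]]'|s
python3 -m inch '[[0,0,0,0,0,0,0],[0,0,0,0,0,0,0],[0,0,0,0,0,0,0]]'|s
python3 - <<'E'
from h import *
c=ctrl.camera("wrist"); X=world(c); cv2.imwrite("pics/w2.png",c["color"])
c=ctrl.camera("side"); cv2.imwrite("pics/s2.png",c["color"])
E
```

```text
time: 19.9 ee_pos: [0.5432, -0.073, 0.2694] wrist_force: [1.6, 4.3, 3.9] width: 0.207
time: 20.32 ee_pos: [0.5429, -0.0735, 0.2689] wrist_force: [0.1, -0.6, 0.5] width: 0.597
time: 20.73 ee_pos: [0.5429, -0.0733, 0.269] wrist_force: [-0.1, -0.7, 0.3] width: 1.0
time: 20.98 ee_pos: [0.543, -0.0733, 0.269] wrist_force: [-0.6, -0.2, 0.1] width: 1.0
```

View pics/s2.png

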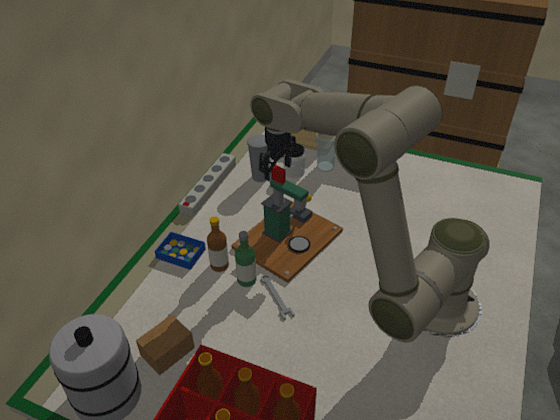

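The head is held raised (red grip at side px ~278,175) and the lock ball (307,198) is still at the front. Now I rise and go over to the front of the lever with the fingers shut.

```bash
s(){ paste -sd' ' | sed 's/ee_rot.*wrist/wrist/'; }
python3 -m inch '[[0,0,-0.02,0,0,0,0],[0,0,-0.045,0,0,0,0],[0,0,-0.07,0,0,0,0],[0,0,-0.08,0,0,0,0],[0,0,-0.08,0,0,0,0]]'|s
python3 -m inch '[[0,-0.035,0,0,0,0,1],[0.02,-0.07,0,0,0,0,1],[0.045,-0.1,0,0,0,0,1],[0.07,-0.115,0,0,0,0,1],[0.07,-0.115,0,0,0,0,1]]' 40|s
python3 -m inch '[[0,0,0.03,0,0,0,1],[0,0,0.06,0,0,0,1],[0,0,0.08,0,0,0,1],[0,0,0.09,0,0,0,1],[0,0,0.09,0,0,0,1]]'|s
python3 - <<'E'
from h import *
s=ctrl.get_state(); O=np.array([.543,-.073]); a=np.radians(-16.45); A=np.array([[np.cos(a),np.sin(a)],[-np.sin(a),np.cos(a)]])
print("tcp in capper",A@(s["ee_pos"][:2]-O))
for n in("wrist","side"):
    c=ctrl.camera(n); X=world(c)
    cv2.imwrite(f"pics/{n}3.png",c["color"])
    hsv=cv2.cvtColor(c["color"],cv2.COLOR_BGR2HSV).astype(int); H,S,V=hsv[...,0],hsv[...,1],hsv[...,2]
    m=(c["depth"]>0)&(H>18)&(H<36)&(S>120)&(np.hypot(X[...,0]-.5,X[...,1]+.17)<.08)&(X[...,2]>.08)
    p=X[m]; print(n,m.sum(),np.median(p,0) if len(p) else 0, A@(np.median(p,0)[:2]-O) if len(p) else 0)
E
```

```text
time: 21.5 ee_pos: [0.5435, -0.0734, 0.351] wrist_force: [0.1, -0.3, -0.4] width: 1.004
time: 21.92 ee_pos: [0.4399, -0.165, 0.3477] wrist_force: [-0.5, 0.0, 0.9] width: 0.295
time: 22.33 ee_pos: [0.4426, -0.1631, 0.2564] wrist_force: [0.5, -0.1, 0.4] width: 0.004
tcp in capper [-0.0707223  -0.11487017]
wrist 685 [ 0.47833465 -0.17432768  0.12350195] [-0.0333246  -0.11549189]
side 35 [ 0.47401792 -0.16162812  0.12482288] [-0.04106087 -0.10453457]
```

View pics/wrist3.png

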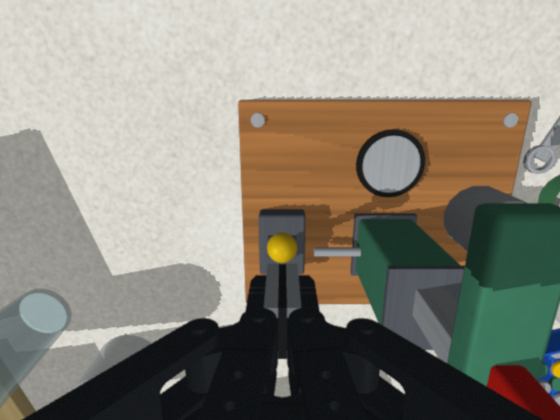

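The ball is centred ahead of the shut fingers (px 282,248), at capper (-33,-115) mm as expected. I descend and push.

```bash
s(){ paste -sd' ' | sed 's/ee_rot.*wrist/wrist/'; }
python3 -m inch '[[0,0,0.03,0,0,0,1],[0,0,0.06,0,0,0,1],[0,0,0.09,0,0,0,1],[0,0,0.12,0,0,0,1],[0,0,0.135,0,0,0,1]]'|s
python3 -m inch '[[0,0,0.01,0,0,0,1],[0,0,0.02,0,0,0,1],[0,0,0.025,0,0,0,1],[0,0,0.025,0,0,0,1]]'|s
python3 -m inch '[[-0.004,0,0,0,0,0,1],[-0.008,0,0,0,0,0,1],[-0.012,0,0,0,0,0,1],[-0.016,0,0,0,0,0,1],[-0.02,0,0,0,0,0,1]]'|s
python3 -m inch '[[-0.004,0,0,0,0,0,1],[-0.008,0,0,0,0,0,1],[-0.012,0,0,0,0,0,1],[-0.016,0,0,0,0,0,1],[-0.02,0,0,0,0,0,1]]'|s
python3 -m inch '[[-0.004,0,0,0,0,0,1],[-0.008,0,0,0,0,0,1],[-0.012,0,0,0,0,0,1],[-0.016,0,0,0,0,0,1],[-0.02,0,0,0,0,0,1]]'|s
python3 -m inch '[[-0.004,0,0,0,0,0,1],[-0.008,0,0,0,0,0,1],[-0.008,0,0,0,0,0,1]]'|s
```

```text
time: 22.85 ee_pos: [0.4431, -0.1636, 0.1222] wrist_force: [0.5, 0.4, -0.8] width: -0.0
time: 23.18 ee_pos: [0.4435, -0.164, 0.099] wrist_force: [0.5, 0.5, -0.6] width: -0.003
time: 23.6 ee_pos: [0.463, -0.1696, 0.0993] wrist_force: [-1.5, -0.5, 1.8] width: 0.002
time: 24.02 ee_pos: [0.4821, -0.1753, 0.099] wrist_force: [-0.9, 0.8, 0.1] width: 0.002
time: 24.43 ee_pos: [0.5013, -0.1809, 0.099] wrist_force: [-0.8, -0.9, 0.4] width: 0.0
time: 24.68 ee_pos: [0.5092, -0.1833, 0.0989] wrist_force: [-0.2, 0.9, 0.3] width: -0.007
```

Now at capper x of about 0. I'll push on until the stop is felt.

```bash
s(){ paste -sd' ' | sed 's/ee_rot.*wrist/wrist/'; }
python3 -m inch '[[-0.002,0,0,0,0,0,1],[-0.004,0,0,0,0,0,1],[-0.004,0,0,0,0,0,1]]'|s
python3 -m inch '[[-0.002,0,0,0,0,0,1],[-0.004,0,0,0,0,0,1],[-0.004,0,0,0,0,0,1]]'|s
python3 -m inch '[[-0.002,0,0,0,0,0,1],[-0.003,0,0,0,0,0,1],[-0.003,0,0,0,0,0,1]]'|s
python3 -m inch '[[-0.001,0,0,0,0,0,1],[-0.002,0,0,0,0,0,1],[-0.002,0,0,0,0,0,1]]'|s
python3 - <<'E'
from h import *
c=ctrl.camera("wrist"); cv2.imwrite("pics/w4.png",c["color"]); 
c=ctrl.camera("side"); cv2.imwrite("pics/s4.png",cv2.resize(c["color"][130:290,200:400],(750,600),interpolation=cv2.INTER_CUBIC))
E
```

```text
time: 24.93 ee_pos: [0.5126, -0.1842, 0.099] wrist_force: [-0.1, 0.5, 0.2] width: 0.0
time: 25.18 ee_pos: [0.5165, -0.1854, 0.099] wrist_force: [-1.0, -0.1, -0.0] width: 0.003
time: 25.43 ee_pos: [0.5193, -0.1862, 0.099] wrist_force: [-0.8, -0.0, -0.4] width: -0.002
time: 25.68 ee_pos: [0.5212, -0.1868, 0.099] wrist_force: [-0.6, -0.2, -0.3] width: 0.0
```

View pics/w4.png

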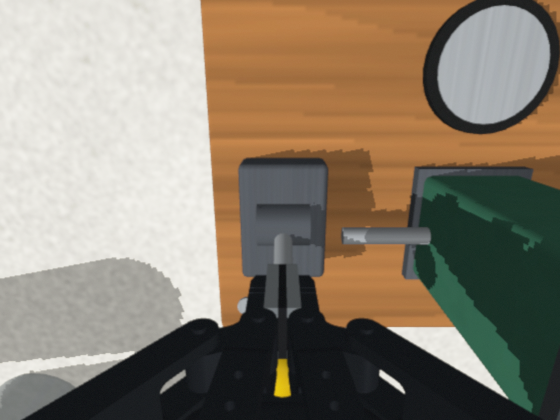

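The stem (px 283,245) now leans back under the fingers, with the ball behind them. The stop has not been felt yet, so I continue.

```bash
s(){ paste -sd' ' | sed 's/ee_rot.*wrist/wrist/'; }
python3 -m inch '[[-0.001,0,0,0,0,0,1],[-0.002,0,0,0,0,0,1],[-0.002,0,0,0,0,0,1]]'|s
python3 -m inch '[[-0.001,0,0,0,0,0,1],[-0.002,0,0,0,0,0,1],[-0.002,0,0,0,0,0,1]]'|s
python3 -m inch '[[-0.001,0,0,0,0,0,1],[-0.002,0,0,0,0,0,1],[-0.002,0,0,0,0,0,1]]'|s
```

```text
time: 26.03 ee_pos: [0.5221, -0.187, 0.0987] wrist_force: [-5.7, 1.1, 2.4] width: -0.001
time: 26.28 ee_pos: [0.5227, -0.187, 0.0985] wrist_force: [-14.9, 2.5, 6.8] width: -0.001
time: 26.53 ee_pos: [0.5231, -0.1871, 0.0983] wrist_force: [-22.6, 5.3, 10.7] width: -0.003
```

The stop is felt at TCP capper x of about +13 mm, as predicted. I back away, rise and check.

```bash
s(){ paste -sd' ' | sed 's/ee_rot.*wrist/wrist/'; }
python3 -m inch '[[0.01,0,0,0,0,0,1],[0.025,0,0,0,0,0,1],[0.045,0,0,0,0,0,1],[0.06,0,0,0,0,0,1],[0.06,0,0,0,0,0,1]]'|s
python3 -m inch '[[0,0,-0.03,0,0,0,1],[0,0,-0.06,0,0,0,1],[0,0,-0.1,0,0,0,1],[0.02,0,-0.12,0,0,0,1],[0.02,0,-0.12,0,0,0,1]]'|s
python3 -m inch '[[0,0,0,0,0,0,1],[0,0,0,0,0,0,1],[0,0,0,0,0,0,1]]'|s
python3 - <<'E'
from h import *
O=np.array([.543,-.073]); a=np.radians(-16.45); A=np.array([[np.cos(a),np.sin(a)],[-np.sin(a),np.cos(a)]])
for n in("wrist","side","scene"):
    c=ctrl.camera(n); X=world(c); cv2.imwrite(f"pics/{n}5.png",c["color"])
    hsv=cv2.cvtColor(c["color"],cv2.COLOR_BGR2HSV).astype(int); H,S,V=hsv[...,0],hsv[...,1],hsv[...,2]
    d=(c["depth"]>0)
    p=X[d&(H>18)&(H<36)&(S>120)&(np.hypot(X[...,0]-.53,X[...,1]+.18)<.1)&(X[...,2]>.07)&(X[...,2]<.15)]; print(n,"ball",len(p),(A@(np.median(p,0)[:2]-O),np.median(p,0)[2]) if len(p) else 0)
    p=X[d&((H<6)|(H>174))&(S>130)&(np.hypot(X[...,0]-.543,X[...,1]+.073)<.05)&(X[...,2]>.2)]
    if len(p): print("griptop z",np.percentile(p[:,2],[2,98]))
E
python3 -c "
import cv2,numpy as np
a=cv2.imread('pics/wrist5.png');b=cv2.imread('pics/side5.png')[140:340,150:400]
cv2.imwrite('pics/f.png',np.hstack([cv2.resize(a,(400,300)),cv2.resize(b,(400,300))]))"
```

```text
time: 26.95 ee_pos: [0.4677, -0.1708, 0.0991] wrist_force: [-0.0, 0.1, -0.0] width: 0.002
time: 27.37 ee_pos: [0.4508, -0.1664, 0.2237] wrist_force: [-0.6, 0.5, 0.9] width: -0.005
time: 27.62 ee_pos: [0.4502, -0.1658, 0.2178] wrist_force: [-0.3, 0.4, 0.2] width: -0.002
wrist ball 0 0
griptop z [0.24364696 0.24558341]
side ball 0 0
griptop z [0.2457864  0.29228849]
scene ball 46 (array([ 0.04102246, -0.10792133]), np.float64(0.11940876056701792))
griptop z [0.24844971 0.29487221]
```

View pics/f.png

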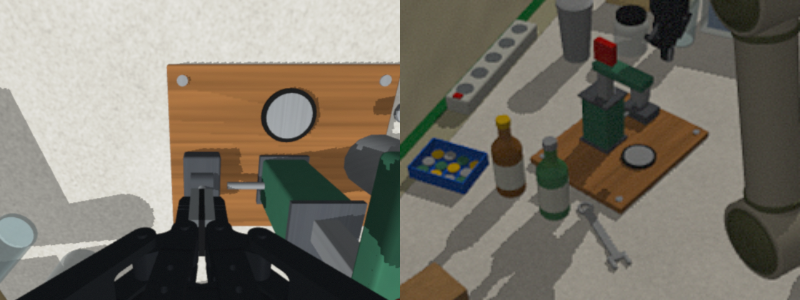

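The last pictures show the lever leaning to the back: the scene camera puts the ball at capper x +41 mm, and full travel is 38. The grip top is at about 0.293 m, so the column is 61–62 mm up. The bystanders look unmoved and the gripper is clear, so I hand in.

```bash
python3 -c "
from plant import ctrl; print(ctrl.finish_job())"
```

```text
the job is handed in; nothing more can be done
None
```

I set the capper for tall bottles and handed the job in at about 28 s of the allowed 72 s. No verdict was reported.

- **Ratchet:** I lifted the head in 1 mm steps until I had felt four force drops, 10 mm apart. They came at TCP heights of about 0.239, 0.249, 0.259 and 0.269 m. I then let the head down, and the pawl took the weight within about 1 mm. The hardest press showed about 12 N at the wrist, plus the head's weight on the pawl. I eased that to about 4 N before opening the gripper.
- **Lock lever:** I pushed it to the back with the shut fingers until the end stop, at about 25 N, then backed off and cleared it.

**Last checks:**
- **Head:** the grip top is at 0.292–0.295 m, so the column is about 61–62 mm up, which fits the fourth notch.
- **Lever:** the scene camera puts the ball at capper x +41 mm; full travel is 38 mm, so it is fully over. Only that camera saw the ball; the wrist and side views did not.
- **Gripper and surroundings:** wrist force was about zero. The bystanders visible in the last pictures looked unmoved by eye; I did not measure them.

**One disagreement:** the force drop at the fourth click began about 1 mm below where the head came to rest. The pull was still partly raised at 0.2686 m, so I raised another 1.5 mm until it was free before letting down. I take the click as 0.269–0.2695 m.

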